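# Hold the loupe over the controller board's chip

## Robot

A 6-joint arm with a two-finger parallel gripper is mounted at the origin on the work surface. World frame = base frame: x ahead of the robot, y to its left, z up, the work surface at z = 0. Lengths are in mm, angles in rad, forces in N, time in s.
With the tool pointing down it reaches from about 275 to 875 mm from the base axis. Payload 12.5 kg.
Tool frame: the origin (TCP) lies midway between the tips of the shut fingers; the grasp point (between the pads) lies 19 mm behind it; z points along the fingers, y is the line along which they close (so a half turn about z gives the same grasp; the last joint's range is limited). The gripper opens to 85 mm and grips with 20 to 120 N. Pads are 22 mm wide; open, the fingers measure 114 mm over their backs; the gripper's body (76 mm by 85 mm) begins 54 mm behind the grasp point. The pads swing forward as they close: fully open they stand 13 mm farther back than shut.
Start: joints at [-1.213, 0.351, 1.652, -0, 1.139, -0.085], TCP at [235.675, -496.932, 231.29] pointing down, gripper open.
Joint ranges: [-2.75, 2.75], [-0.79, 2.1], [0.01, 2.65], [-1.57, 4.71], [0.07, 3.14], [-2.87, 2.87]. Speed limits (rad/s): [2.22, 2.22, 2.79, 3.14, 3.14, 3.14].

## Interface

Orientations are given as [roll, pitch, yaw] about the fixed x, y, z axes, in that order (R = Rz(yaw) Ry(pitch) Rx(roll)).
In Python, from workcell import * gives the robot as it stands.
- The arm moves only by the tool send_rows, never from a script. Its argument "steps" is a list of rows, each an object of numbers: "tx", "ty", "tz": the shift along the tool's x, y, z in m; "wx", "wy", "wz": the turn, a rotation vector about the tool's x, y, z in degrees; "grip": the finger opening in m, from 0 to 0.0854. A call has 1 to 8 rows; each row shifts and turns the commanded pose from where the row before left it, along the tool's axes as they then stand; what a row does not reach is not made up. A row lasts 1/12 s, in which the tool goes at most 41.7 mm and 7.16 degrees, less where a joint would pass 70% of its speed; a pose out of reach is approached as far as the arm can. A call with a gripper value outside its range is refused whole. The fingers move at their own pace and stop on an object; "newtons" is the grip in N (left out, the last holds). Time passes only in rows, so rows that do not move let the fingers close. It gives the time, the measured TCP pose, the force, the opening and the grip force at its end, in the units of the state.
- sense(): the state, without advancing time (a new reading comes with each control period).
- camera(name): name is "scene" or "side" or "wrist"; returns (picture, depth): 480x640x3 uint8, red, green, blue; 480x640 float32, mm along the optical axis (not along the pixel's ray), 0 where there is no reading.
- camera_model(name): a dict with "mtx" (3x3 intrinsics, pixels), "distortion" ([k1, k2, p1, p2, k3] as OpenCV has them; the pictures are not rectified), "T" (4x4, takes a point from camera to world coordinates). Camera axes: x right, y up, looking along -z (the intrinsics and any distortion apply to the point x, -y, -z); pixel columns grow to the right and rows downward; lengths in mm; the calibration is good to about 2 mm. A picture is of the moment at which its call begins: read the wrist's pose just before it. camera_model takes no time and is no camera call; for the wrist camera it gives the pose at the moment of the call.
- close_job(): hands the job in; it is judged then, once.
The state is a dict: "time": time; "qpos": joint angles; "dq": joint speeds; "joint_torque": joint torques, N m; "tcp_pos": TCP position; "tool_rot": TCP orientation; "contact_force": force on the tool from outside, world axes, zero at the start; "wrist_torque": the same for the moment, N m; "finger_gap": opening from 0.0 (shut) to 1.0 (fully open); "grip_force": force on a finger pad.
Only numpy, scipy, OpenCV 4.12 (cv2) and the standard library are available. Lean on these libraries where they do the work, as an engineer would, in place of code of your own. Each camera call takes 0.05 s, during which the arm holds its last target. There are 200 camera calls.

## Task

Draw the loupe straight up out of its slotted dock by the flat blade and hold it over the circuit board: lens level, centred over the large square chip, and at the same height as the brass pointer on the focus post. Finish while still holding it there, steady in the air; do not put it down or let go. Do not touch the board with the loupe, and do not shift the board, the pointer or the other things on the bench.

Things in the scene. Friction and masses are not known exactly. Their poses are not given: they have to be found in the camera images.
- loupe_grip (a point): Place to grip the loupe: centre of the upper part of its flat aluminium blade, 92 mm above the blade's foot and 18 mm below its top edge. The loupe (about 120 g, loose) is an upright flat blade 36 wide (x) x 8 thick (y) x 110 mm tall (z), with a round lens standing out sideways from it, level, along +x. Its lowest 30 mm stands in the dock's slot; pinch the blade across its 8 mm thickness (along y) from above. z is up when the lens is level.
- lens (a point): Centre of the loupe's lens, half-way through its thickness: 62 mm along +x from the blade's mid-line, 48 mm below loupe_grip and 44 mm above the blade's foot. The lens ring is 50 mm across and 10 mm thick. Axes as loupe_grip; z is the lens axis.
- loupe_foot (a point): Centre of the lower end of the loupe's blade; axes as loupe_grip.
- loupe: The whole loupe; origin and axes as loupe_foot.
- dock: Black block 90 (x) x 60 (y) x 40 mm (z), fixed to the bench, with a slot in its top 30 mm deep for the loupe's blade (about 1.5 mm play each side; slot long along x). Origin: centre of its underside. The lens overhangs on its +x side.
- stage: Grey inspection plate 200 (x) x 160 (y) x 15 mm (z), fixed to the bench. Origin: centre of its underside. A steel focus post 10 mm in diameter, its top 138 mm above the bench, stands on it at x = +85, y = +60 mm.
- pointer (a point): Tip of the brass pointer (4 mm thick tongue, at half its thickness) that sticks out 34 mm in the stage's -x direction from a collar on the focus post. It marks the focal height and stands 85 to 125 mm above the bench. The collar is held by friction of a few newtons.
- board: Green circuit board 100 (x) x 70 (y) x 3 mm lying loose on the stage, in any yaw; origin: centre of its underside. Its tallest components rise 14 mm above its underside.
- chip (a point): Centre of the top face of the board's one large square black chip, 18 x 18 mm, 3 mm proud of the board; it lies at x = -18, y = +10 mm in the board's frame.
- heatsink: Bystander to leave where it is: small finned aluminium heat sink on the stage, 34 x 34 x 16 mm, at x = about +75, y = about -60 mm on the stage. Origin: about its centre, on its underside.
- bearing: Bystander to leave where it is: wheel bearing, 52 mm across, 15 mm tall. Origin: about its centre, on its underside.
- cell: Bystander to leave where it is: flat grey battery pack, 70 x 37 x 20 mm. Origin: about its centre, on its underside.
- driver: Bystander to leave where it is: screwdriver, 180 mm long, lying. Origin: about its centre, on its underside.
- jar: Bystander to leave where it is: small jar, 56 mm across, 55 mm tall. Origin: about its centre, on its underside.
- tape: Bystander to leave where it is: roll of tape, 90 mm across, 24 mm tall. Origin: about its centre, on its underside.
- can: Bystander to leave where it is: metal can, 66 mm across, 95 mm tall. Origin: about its centre, on its underside.
- spanner: Bystander to leave where it is: open-ended spanner, 160 mm long, lying. Origin: about its centre, on its underside.
Not all that is in view belongs to the job. What is meant by the loupe is not orange or red, and is the larger of those in its own colour.

How it is judged (in metres and radians):
On the way:
1. the loupe is drawn upright out of the dock's slot (z of loupe_foot in the frame of dock above 0.043 m and horizontal distance between loupe_foot and dock below 0.03 m and angle between lens's own z axis and vertical below 0.35 rad and contact force between the fingers and loupe above 1 N).
At the end, for the whole second after the job is handed in: The loupe is held in the gripper and carried by nothing else; its lens centre is within 10 mm, sideways, of the chip's centre and within 7 mm of the pointer's height, level within 0.12 rad (7 degrees), and moves slower than 20 mm/s (horizontal distance between lens and chip below 0.01 m and z of lens in the frame of pointer between -0.007 and 0.007 m and angle between lens's own z axis and vertical below 0.12 rad and linear speed of loupe below 0.02 m/s and contact force between the fingers and loupe above 1 N and contact force between loupe and dock below 0.1 N and contact force between loupe and stage below 0.1 N and contact force between loupe and board below 0.1 N); the arm keeps its last pose, push and grip.
It fails at once if the loupe touches the board (contact force between loupe and board above 0.5 N).
It fails at once if the board is shifted by more than 10 mm (distance of chip from where it was at the start of the episode above 0.01 m).
It fails at once if the pointer is shifted by more than 5 mm (distance of pointer from where it was at the start of the episode above 0.005 m).
It fails at once if another thing on the bench is shifted by more than 30 mm (distance of any of heatsink, bearing, cell, driver, jar, tape, can, spanner from where it was at the start of the episode above 0.03 m).
It also fails if it takes over 35 s, if anything falls off the work surface, if the arm or the gripper's body presses on something with over 40 N, if the wrist force passes 120 N, or if a joint passes its speed limit or range.

## Working session

There is one attempt and no reset: what is moved stays moved. The work goes in short steps, Python scripts to look and compute and a tool call to move; the robot and the scene stay as the last step left them, time stands still between calls to the robot, and variables do not carry over. Pictures are saved under pics/ and viewed, at most 10 in all, crops included, and the job is handed in when it is done.

Besides the shell and the picture viewer there is one more tool, called after "Emit:" by a JSON object that holds its "op" and its "data". send_rows: Moves the arm, as the interface text tells. Its arguments: {"type":"object","properties":{"steps":{"type":"array"},"newtons":{"type":"number"}},"required":["steps"]}

```bash
mkdir -p pics
cat > h.py <<'E'
from workcell import *
import numpy as np, cv2
def grab(n):
    m=camera_model(n); p,d=camera(n); return p,d,m
def cloud(d,m):
    h,w=d.shape; u,v=np.meshgrid(np.arange(w),np.arange(h))
    n=cv2.undistortPoints(np.stack([u,v],-1).reshape(-1,1,2).astype(np.float64),np.array(m["mtx"]),np.array(m["distortion"])).reshape(h,w,2)
    P=np.stack([n[...,0]*d,-n[...,1]*d,-d],-1); T=np.array(m["T"])
    return P@T[:3,:3].T+T[:3,3]
E
python3 - <<'E'
from h import *
for n in("scene","side","wrist"):
    p,d,m=grab(n); cv2.imwrite(f"pics/{n}0.png",p[...,::-1]); np.savez(f"{n}0.npz",p=p,d=d,P=cloud(d,m),T=m["T"],K=m["mtx"],D=m["distortion"])
    print(n,np.round(m["T"],2).tolist())
s=sense();print(s["time"],s["tcp_pos"],s["tool_rot"])
E
```

```text
scene [[0.07, -0.67, 0.74, 1297.97], [1.0, 0.05, -0.05, 23.44], [-0.01, 0.74, 0.67, 758.72], [0.0, 0.0, 0.0, 1.0]]
side [[-0.82, 0.36, -0.45, 37.14], [-0.58, -0.51, 0.63, 784.4], [-0.0, 0.78, 0.63, 820.31], [0.0, 0.0, 0.0, 1.0]]
wrist [[0.43, 0.86, 0.27, 303.3], [-0.9, 0.41, 0.13, -464.17], [0.0, -0.29, 0.96, 372.53], [0.0, 0.0, 0.0, 1.0]]
0.15 [ 235.58857625 -496.71548654  230.87907151] [-3.14071261e+00 -6.57045818e-05  4.42765690e-01]
```

View pics/scene0.png

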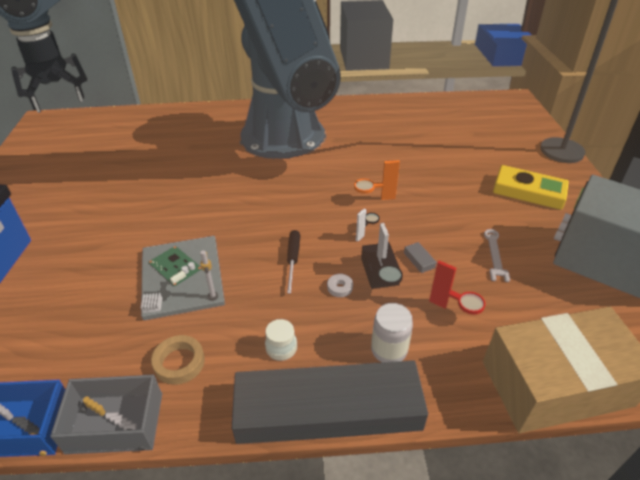

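View pics/side0.png

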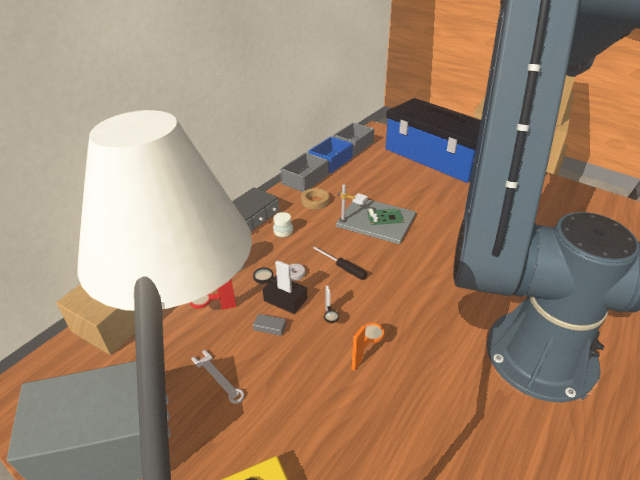

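The candidates in the scene picture are: orange (390,180), red (443,285), a small aluminium one (362,225), and an aluminium one in the black dock (383,245). The last fits: it isn't orange or red, it's the larger of the aluminium pair, and it stands in the dock. Next I confirm it in a crop and measure.

Run:
```python
from h import *
z=np.load("scene0.npz");p=z["p"]
a=cv2.resize(p[200:300,335:445],None,fx=4,fy=4,interpolation=cv2.INTER_CUBIC)
b=cv2.resize(p[225:325,130:235],None,fx=3.5,fy=4,interpolation=cv2.INTER_CUBIC)
cv2.imwrite("pics/crop1.png",np.hstack([a,b])[...,::-1][:, :800])
for n in("scene","side"):
    z=np.load(n+"0.npz");P=z["P"]; p=z["p"]
    X,Y,Z=P[...,0],P[...,1],P[...,2]
    print(n)
    for (u,v) in ([(383,243),(389,274),(372,265),(398,262),(170,262),(151,301),(206,262),(212,290),(372,217),(362,225)] if n=="scene" else [(284,277),(263,275),(285,295),(383,216),(344,197),(344,205),(348,197),(410,220),(328,298),(331,316)]):
        print((u,v),np.round(P[v,u],0))
```

```text
scene
(383, 243) [594. 195.  99.]
(389, 274) [638. 202.  57.]
(372, 265) [595. 176.  41.]
(398, 262) [551. 242.   0.]
(170, 262) [ 530. -245.   17.]
(151, 301) [ 649. -261.   31.]
(206, 262) [ 636. -143.  115.]
(212, 290) [ 637. -143.   39.]
(372, 217) [432. 202.  31.]
(362, 225) [468. 173.  39.]
side
(284, 277) [572. 196.  80.]
(263, 275) [633. 204.  59.]
(285, 295) [559. 212.  41.]
(383, 216) [ 544. -235.   17.]
(344, 197) [ 624. -138.  106.]
(344, 205) [ 631. -151.   69.]
(348, 197) [ 616. -148.  104.]
(410, 220) [ 468. -266.   15.]
(328, 298) [459. 177.  60.]
(331, 316) [435. 198.  33.]
```

View pics/crop1.png

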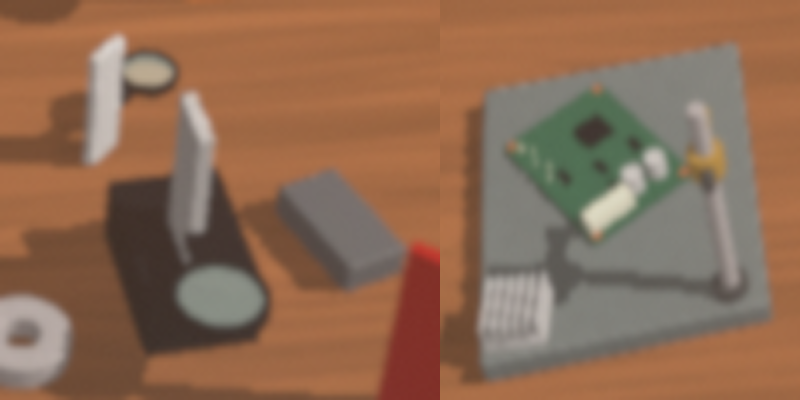

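View pics/wrist0.png

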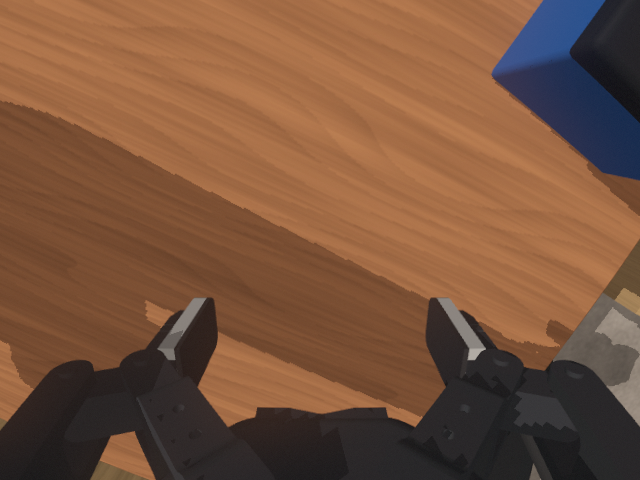

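Crop: the docked loupe at (383,243), with its lens at (390,274), is the bigger aluminium one, and it is seated in the black dock. The green board has its black chip near (173,258), and the brass collar and pointer are near (206,262). The wrist view shows only bare bench. I'll fit rough poses next.

```bash
cat >> h.py <<'E'
def pts(p,P,lo,hi,box,f=None):
    X,Y,Z=P[...,0],P[...,1],P[...,2]; m=(Z>lo)&(Z<hi)&(X>box[0])&(X<box[1])&(Y>box[2])&(Y<box[3])
    if f is not None: m&=f(p.astype(int))
    return P[m]
def rect(q): return cv2.minAreaRect(q[:,:2].astype(np.float32))
green=lambda p:(p[...,1]>p[...,0]+20)&(p[...,1]>p[...,2]+8)
brass=lambda p:(p[...,0]>p[...,2]+60)
E
python3 - <<'E'
from h import *
for n in("scene","side"):
    z=np.load(n+"0.npz");P,p=z["P"],z["p"]; print(n)
    q=pts(p,P,37,43,(520,660,150,250)); print("dock",len(q),rect(q))
    q=pts(p,P,70,118,(520,640,160,240)); print("blade",len(q),q.mean(0),rect(q))
    q=pts(p,P,50,66,(605,680,160,240)); print("lens",len(q),q.mean(0),rect(q))
    q=pts(p,P,11,40,(420,720,-360,-100)); print("stage",len(q),rect(q))
    q=pts(p,P,13,25,(420,720,-360,-100),green); print("board",len(q),rect(q))
    q=pts(p,P,80,130,(560,680,-220,-100),brass); print("brass",len(q),q.mean(0),q.min(0),q.max(0))
E
```

```text
scene
dock 540 ((576.732421875, 197.55435180664062), (94.03372192382812, 60.923221588134766), 5.326621055603027)
blade 170 [583.97552099 195.64342693  94.3462465 ] ((577.0896606445312, 196.8367462158203), (38.31464385986328, 9.328113555908203), 6.4752960205078125)
lens 467 [639.0240062  203.05512784  56.82079933] ((637.1585693359375, 204.59046936035156), (49.137332916259766, 55.98182678222656), 61.31631851196289)
stage 5051 ((560.2646484375, -219.6941680908203), (204.86038208007812, 160.60433959960938), 9.815896034240723)
board 572 ((539.2849731445312, -234.01898193359375), (101.92398834228516, 68.291259765625), 43.21584701538086)
brass 54 [ 637.77533016 -143.01382771  109.50850416] [ 627.55080137 -156.12456217   99.04380004] [ 643.60374633 -135.80397366  113.96788386]
side
dock 490 ((574.3294677734375, 194.5911102294922), (92.2215805053711, 64.23728942871094), 5.932609558105469)
blade 214 [571.47780222 197.57334641  94.18443869] ((573.075439453125, 198.0686798095703), (37.6724967956543, 10.023097038269043), 16.658130645751953)
lens 271 [633.85557574 202.61126589  56.82448552] ((635.3311157226562, 201.4742431640625), (49.692604064941406, 49.86948776245117), 47.74908447265625)
stage 2159 ((557.8038330078125, -218.19622802734375), (203.10292053222656, 166.4979248046875), 10.956864356994629)
board 321 ((539.0062866210938, -238.41390991210938), (101.34909057617188, 81.90194702148438), 40.971614837646484)
brass 65 [ 624.49205728 -144.32849694  106.51924321] [ 599.29803052 -156.33786177   81.85637429] [ 650.49245385 -136.06408079  115.46589455]
```

Emit:
{"op": "send_rows", "data": {"steps": [{"tx": 0.033, "ty": -0.009, "tz": -0.004, "wz": 1.6}, {"tx": 0.033, "ty": -0.009, "tz": -0.004}, {"tx": 0.033, "ty": -0.009, "tz": -0.004}, {"tx": 0.033, "ty": -0.009, "tz": -0.004}, {"tx": 0.033, "ty": -0.009, "tz": -0.004}, {"tx": 0.033, "ty": -0.009, "tz": -0.004}, {"tx": 0.033, "ty": -0.009, "tz": -0.004}, {"tx": 0.033, "ty": -0.009, "tz": -0.004}]}}

```text
invalid input at $.steps[0]: expected keys tx, ty, tz, wx, wy, wz, grip
```

Emit:
{"op": "send_rows", "data": {"steps": [{"tx": 0.032, "ty": -0.009, "tz": -0.005}, {"tx": 0.032, "ty": -0.009, "tz": -0.005}, {"tx": 0.032, "ty": -0.009, "tz": -0.005}, {"tx": 0.032, "ty": -0.009, "tz": -0.005}, {"wz": 6}, {"wz": 6}, {"wz": 6}, {}]}}

```text
invalid input at $.steps[0]: expected keys tx, ty, tz, wx, wy, wz, grip
```

Emit:
{"op": "send_rows", "data": {"steps": [{"tx": 0.033, "ty": -0.009, "tz": -0.004, "wx": 0, "wy": 0, "wz": 0, "grip": 0.085}, {"tx": 0.033, "ty": -0.009, "tz": -0.004, "wx": 0, "wy": 0, "wz": 0, "grip": 0.085}, {"tx": 0.033, "ty": -0.009, "tz": -0.004, "wx": 0, "wy": 0, "wz": 0, "grip": 0.085}, {"tx": 0.033, "ty": -0.009, "tz": -0.004, "wx": 0, "wy": 0, "wz": 0, "grip": 0.085}, {"tx": 0.033, "ty": -0.009, "tz": -0.004, "wx": 0, "wy": 0, "wz": 0, "grip": 0.085}, {"tx": 0.033, "ty": -0.009, "tz": -0.004, "wx": 0, "wy": 0, "wz": 0, "grip": 0.085}, {"tx": 0.033, "ty": -0.009, "tz": -0.004, "wx": 0, "wy": 0, "wz": 0, "grip": 0.085}, {"tx": 0.033, "ty": -0.009, "tz": -0.004, "wx": 0, "wy": 0, "wz": 0, "grip": 0.085}]}}

```text
time: 0.82
tcp_pos: [444.4, -317.4, 263.4]
tool_rot: [-3.141, 0.0, 0.443]
contact_force: [0.3, -0.2, 0.1]
finger_gap: 0.991
grip_force: 0.0
```

Emit:
{"op": "send_rows", "data": {"steps": [{"tx": 0.033, "ty": -0.009, "tz": -0.004, "wx": 0, "wy": 0, "wz": 0, "grip": 0.085}, {"tx": 0.033, "ty": -0.009, "tz": -0.004, "wx": 0, "wy": 0, "wz": 0, "grip": 0.085}, {"tx": 0.033, "ty": -0.009, "tz": -0.004, "wx": 0, "wy": 0, "wz": 0, "grip": 0.085}, {"tx": 0.033, "ty": -0.009, "tz": -0.004, "wx": 0, "wy": 0, "wz": 0, "grip": 0.085}, {"tx": 0, "ty": 0, "tz": 0, "wx": 0, "wy": 0, "wz": 6.5, "grip": 0.085}, {"tx": 0, "ty": 0, "tz": 0, "wx": 0, "wy": 0, "wz": 6.5, "grip": 0.085}, {"tx": 0, "ty": 0, "tz": 0, "wx": 0, "wy": 0, "wz": 6.5, "grip": 0.085}, {"tx": 0, "ty": 0, "tz": 0, "wx": 0, "wy": 0, "wz": 0, "grip": 0.085}]}}

```text
time: 1.48
tcp_pos: [547.2, -229.4, 279.0]
tool_rot: [-3.141, 0.001, 0.098]
contact_force: [-1.4, -0.9, 0.3]
finger_gap: 0.998
grip_force: 0.0
```

```bash
cat > w.py <<'E'
from h import *
import sys
n=sys.argv[1]
p,d,m=grab("wrist"); cv2.imwrite(f"pics/{n}.png",p[...,::-1]); np.savez(f"{n}.npz",p=p,d=d,P=cloud(d,m),T=m["T"],K=m["mtx"],D=m["distortion"])
s=sense();print(s["time"],s["tcp_pos"],s["tool_rot"],s["dq"],s["contact_force"])
E
python3 w.py w1
python3 - <<'E'
from h import *
z=np.load("w1.npz");P,p=z["P"],z["p"]
q=pts(p,P,11,19,(420,720,-360,-100)); print("stage",len(q),rect(q))
q=pts(p,P,13,25,(420,720,-360,-100),green); print("board",len(q),rect(q))
q=pts(p,P,80,130,(560,680,-220,-100),brass); print("brass",len(q),q.mean(0),q.min(0),q.max(0))
E
```

```text
1.5333 [ 547.16598972 -229.53551636  278.99659739] [-3.14127122e+00  4.47787155e-04  1.04480588e-01] [-0.00438037 -0.00149199 -0.00067488 -0.00123773 -0.00014178 -0.0782895 ] [-0.17559551 -0.55300759 -0.01231001]
stage 22941 ((561.1961669921875, -221.06143188476562), (200.42857360839844, 160.91363525390625), 10.257747650146484)
board 3826 ((540.3760375976562, -235.949462890625), (99.52679443359375, 69.5692367553711), 42.08830642700195)
brass 557 [ 623.41540864 -150.21765571  107.94882972] [ 600.60153188 -156.51941948   96.85385045] [ 652.69069792 -139.11254283  123.10818792]
```

View pics/w1.png

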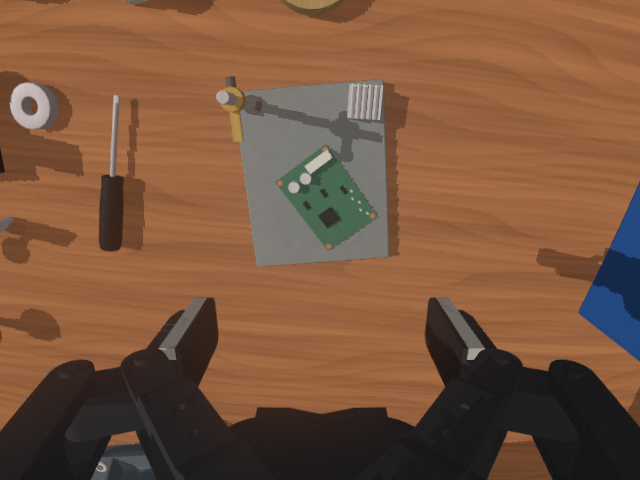

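The wrist view shows the chip at (329,217), the pointer tongue from the post at (231,97) to its tip at (237,140), and the heat sink at (365,102). Now the chip and pointer, measured exactly.

Run:
```python
from h import *
z=np.load("w1.npz");P,p=z["P"],z["p"]
q=P[209:226,321:338]; pp=p[209:226,321:338].astype(int); m=pp.sum(-1)<130
print("chip",m.sum(),q[m].mean(0),np.median(q[m],0),rect(q[m]))
q=pts(p,P,15,25,(420,720,-360,-100),green)
c,_,_=rect(q); a=np.radians(42.1)
for s in(1,-1):
    R=np.array([[np.cos(a),-np.sin(a)],[np.sin(a),np.cos(a)]])*s; print("chip by board",c+R@[-18,10])
for v in range(118,144,3): 
    r=[np.round(P[v,u],1) for u in (235,237,239)]; print(v,p[v,237],*r)
b=pts(p,P,80,130,(598,618,-170,-140),brass); print("tip",len(b),np.median(b,0),b.min(0),b.max(0))
a=np.radians(10.26);print("expected post",np.array([561.2,-221])+[85*np.cos(a)-60*np.sin(a),85*np.sin(a)+60*np.cos(a)])
t=pts(p,P,130,145,(600,680,-180,-100));print("posttop",len(t),t.mean(0))
f=P[420:440];print("bench z",np.median(P[200:260,420:560,2]), "stage z",np.median(P[230:250,265:285,2]))
s=np.load("side0.npz");b=pts(s["p"],s["P"],80,130,(598,618,-170,-140),brass); print("side tip",len(b),np.median(b,0))
```

```text
chip 0 [nan nan nan] [nan nan nan] ((0.0, 0.0), (0.0, 0.0), 0.0)
chip by board [ 520.31620627 -240.59738362]
chip by board [ 560.43586892 -231.30154216]
118 [177 140  76] [ 619.5 -150.1  106.4] [ 619.6 -151.7  105.9] [ 619.8 -153.2  105.2]
121 [177 140  76] [ 617.1 -150.1  105.7] [ 617.2 -151.8  105.7] [ 617.3 -153.1  104.3]
124 [178 141  77] [ 614.6 -150.2  105.8] [ 614.7 -151.6  104.3] [ 615.  -153.9  107.5]
127 [178 142  78] [ 612.2 -150.3  105.8] [ 612.3 -152.1  106.2] [ 612.5 -154.   107.2]
130 [178 141  78] [ 609.7 -150.1  104.7] [ 609.9 -152.1  105.9] [ 610.  -153.7  105.6]
133 [177 140  77] [ 607.3 -150.4  105.4] [ 607.5 -152.4  106.9] [ 607.5 -153.7  105.1]
136 [177 140  77] [ 604.8 -150.3  104.8] [ 605.  -152.3  106. ] [ 605.1 -153.9  105.6]
139 [176 139  76] [ 602.3 -150.6  105.7] [ 602.5 -152.5  106.4] [ 602.6 -154.   105.5]
142 [148  99  66] [ 592.3 -126.5   -1.8] [ 592.6 -129.    -1.2] [ 593.8 -134.6   14.4]
tip 201 [ 609.53745135 -151.55841055  105.66378046] [ 600.60153188 -156.41656728  102.87713124] [ 617.92867254 -146.56418571  108.1711783 ]
expected post [ 634.15390076 -146.81962279]
posttop 165 [ 634.32264805 -147.70067955  136.30559876]
bench z -0.7364892294264394 stage z 13.952382401096685
side tip 17 [ 607.36663903 -149.63419404  107.76995721]<stdin>:4: RuntimeWarning: Mean of empty slice.
  ret = um.true_divide(
  return _methods._mean(a, axis=axis, dtype=dtype,
```

Emit:
{"op": "send_rows", "data": {"steps": [{"tx": 0.006, "ty": -0.035, "tz": 0, "wx": 0, "wy": 0, "wz": 0, "grip": 0.085}, {"tx": 0.006, "ty": -0.035, "tz": 0, "wx": 0, "wy": 0, "wz": 0, "grip": 0.085}, {"tx": 0.006, "ty": -0.035, "tz": 0, "wx": 0, "wy": 0, "wz": 0, "grip": 0.085}, {"tx": 0.006, "ty": -0.035, "tz": 0, "wx": 0, "wy": 0, "wz": 0, "grip": 0.085}, {"tx": 0.006, "ty": -0.035, "tz": 0, "wx": 0, "wy": 0, "wz": 0, "grip": 0.085}, {"tx": 0.006, "ty": -0.035, "tz": 0, "wx": 0, "wy": 0, "wz": 0, "grip": 0.085}, {"tx": 0.006, "ty": -0.035, "tz": 0, "wx": 0, "wy": 0, "wz": 0, "grip": 0.085}, {"tx": 0.006, "ty": -0.035, "tz": 0, "wx": 0, "wy": 0, "wz": 0, "grip": 0.085}]}}

```text
time: 2.2
tcp_pos: [566.1, 55.3, 279.4]
tool_rot: [3.142, -0.0, 0.107]
contact_force: [-0.4, 0.0, 0.2]
finger_gap: 0.997
grip_force: 0.0
```

Emit:
{"op": "send_rows", "data": {"steps": [{"tx": 0.006, "ty": -0.035, "tz": 0, "wx": 0, "wy": 0, "wz": 0, "grip": 0.085}, {"tx": 0.006, "ty": -0.035, "tz": 0, "wx": 0, "wy": 0, "wz": 0, "grip": 0.085}, {"tx": 0.006, "ty": -0.035, "tz": 0, "wx": 0, "wy": 0, "wz": 0, "grip": 0.085}, {"tx": 0.006, "ty": -0.035, "tz": 0, "wx": 0, "wy": 0, "wz": 0, "grip": 0.085}, {"tx": 0, "ty": 0, "tz": 0, "wx": 0, "wy": 0, "wz": 0, "grip": 0.085}, {"tx": 0, "ty": 0, "tz": 0, "wx": 0, "wy": 0, "wz": 0, "grip": 0.085}]}}

```text
time: 2.7
tcp_pos: [575.6, 196.8, 278.9]
tool_rot: [3.141, 0.001, 0.109]
contact_force: [-0.0, -0.9, -0.0]
finger_gap: 0.993
grip_force: 0.0
```

```bash
python3 w.py w2
python3 - <<'E'
from h import *
z=np.load("w1.npz");P,p=z["P"],z["p"]; print("chip px",P[217,329],p[217,329])
z=np.load("w2.npz");P,p=z["P"],z["p"]
q=pts(p,P,36,43,(500,660,130,260)); print("dock",len(q),rect(q))
q=pts(p,P,113,124,(530,630,160,240)); print("bladetop",len(q),q.mean(0),rect(q))
q=pts(p,P,48,66,(605,680,160,240)); print("lens",len(q),np.median(q,0),rect(q))
E
```

```text
2.75 [575.70305692 195.57964164 279.01079166] [3.14125346e+00 5.14059123e-04 1.06415384e-01] [-0.03090441 -0.00925413  0.00871889 -0.00252422 -0.00203621  0.00917691] [ 0.66140154  0.0204626  -0.30636341]
chip px [ 520.77887618 -240.80089257   20.65718408] [51 50 46]
dock 3724 ((577.3328247070312, 195.06906127929688), (90.62052917480469, 60.14815902709961), 5.4205241203308105)
bladetop 388 [578.54793678 195.49694774 118.96500768] ((577.7221069335938, 195.1488494873047), (35.383636474609375, 7.646575927734375), 6.109737396240234)
lens 2191 [638.21447231 200.95798339  55.5983268 ] ((636.4630126953125, 202.767822265625), (49.087013244628906, 55.040611267089844), 60.64845275878906)
```

View pics/w2.png

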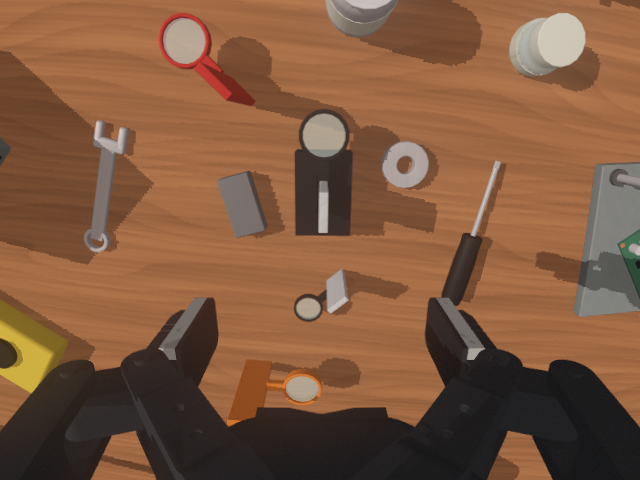

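The wrist view shows the docked blade's top edge at about (323,207) and its lens at (324,133). The fingers straddle it, already aligned (yaw 0.106 against about 0.10). Descending and gripping.

Emit:
{"op": "send_rows", "data": {"steps": [{"tx": 0.002, "ty": 0, "tz": 0.032, "wx": 0, "wy": 0, "wz": 0, "grip": 0.085}, {"tx": 0, "ty": 0, "tz": 0.032, "wx": 0, "wy": 0, "wz": 0, "grip": 0.085}, {"tx": 0, "ty": 0, "tz": 0.032, "wx": 0, "wy": 0, "wz": 0, "grip": 0.085}, {"tx": 0, "ty": 0, "tz": 0.03, "wx": 0, "wy": 0, "wz": 0, "grip": 0.085}, {"tx": 0, "ty": 0, "tz": 0.03, "wx": 0, "wy": 0, "wz": 0, "grip": 0.085}, {"tx": 0, "ty": 0, "tz": 0.02, "wx": 0, "wy": 0, "wz": 0, "grip": 0.085}, {"tx": 0, "ty": 0, "tz": 0.02, "wx": 0, "wy": 0, "wz": 0, "grip": 0.085}, {"tx": 0, "ty": 0, "tz": 0, "wx": 0, "wy": 0, "wz": 0, "grip": 0.085}]}}

```text
time: 3.42
tcp_pos: [576.0, 193.7, 79.7]
tool_rot: [3.141, 0.006, 0.103]
contact_force: [-0.4, -0.5, -0.3]
finger_gap: 1.0
grip_force: 0.0
```

Emit:
{"op": "send_rows", "data": {"steps": [{"tx": 0, "ty": 0, "tz": 0, "wx": 0, "wy": 0, "wz": 0, "grip": 0.03}, {"tx": 0, "ty": 0, "tz": 0, "wx": 0, "wy": 0, "wz": 0, "grip": 0.02}, {"tx": 0, "ty": 0, "tz": 0, "wx": 0, "wy": 0, "wz": 0, "grip": 0.01}, {"tx": 0, "ty": 0, "tz": 0, "wx": 0, "wy": 0, "wz": 0, "grip": 0}, {"tx": 0, "ty": 0, "tz": 0, "wx": 0, "wy": 0, "wz": 0, "grip": 0}, {"tx": 0, "ty": 0, "tz": 0, "wx": 0, "wy": 0, "wz": 0, "grip": 0}, {"tx": 0, "ty": 0, "tz": 0, "wx": 0, "wy": 0, "wz": 0, "grip": 0}, {"tx": 0, "ty": 0, "tz": 0, "wx": 0, "wy": 0, "wz": 0, "grip": 0}], "newtons": 60}}

```text
time: 4.08
tcp_pos: [578.1, 195.8, 83.9]
tool_rot: [-3.142, -0.001, 0.103]
contact_force: [-1.0, -0.6, 5.9]
finger_gap: 0.088
grip_force: 58.9
```

Emit:
{"op": "send_rows", "data": {"steps": [{"tx": 0, "ty": 0, "tz": -0.005, "wx": 0, "wy": 0, "wz": 0, "grip": 0}, {"tx": 0, "ty": 0, "tz": -0.01, "wx": 0, "wy": 0, "wz": 0, "grip": 0}, {"tx": 0, "ty": 0, "tz": -0.01, "wx": 0, "wy": 0, "wz": 0, "grip": 0}, {"tx": 0, "ty": 0, "tz": -0.015, "wx": 0, "wy": 0, "wz": 0, "grip": 0}, {"tx": 0, "ty": 0, "tz": -0.02, "wx": 0, "wy": 0, "wz": 0, "grip": 0}, {"tx": 0, "ty": 0, "tz": -0.02, "wx": 0, "wy": 0, "wz": 0, "grip": 0}, {"tx": 0, "ty": 0, "tz": -0.02, "wx": 0, "wy": 0, "wz": 0, "grip": 0}, {"tx": 0, "ty": 0, "tz": -0.02, "wx": 0, "wy": 0, "wz": 0, "grip": 0}]}}

```text
time: 4.75
tcp_pos: [577.8, 195.7, 205.3]
tool_rot: [-3.141, -0.001, 0.103]
contact_force: [-0.2, 0.2, -0.7]
finger_gap: 0.086
grip_force: 58.4
```

Emit:
{"op": "send_rows", "data": {"steps": [{"tx": 0, "ty": 0, "tz": -0.01, "wx": 0, "wy": 0, "wz": 0, "grip": 0}, {"tx": 0, "ty": 0, "tz": -0.005, "wx": 0, "wy": 0, "wz": 0, "grip": 0}, {"tx": 0, "ty": 0, "tz": 0, "wx": 0, "wy": 0, "wz": 0, "grip": 0}, {"tx": 0, "ty": 0, "tz": 0, "wx": 0, "wy": 0, "wz": 0, "grip": 0}]}}

```text
time: 5.08
tcp_pos: [577.5, 195.6, 217.6]
tool_rot: [3.141, 0.001, 0.103]
contact_force: [0.1, 0.5, -1.2]
finger_gap: 0.084
grip_force: 58.5
```

```bash
python3 w.py w3
python3 - <<'E'
from h import *
p,d,m=grab("scene"); np.savez("scene3.npz",p=p,P=cloud(d,m)); cv2.imwrite("pics/s3.png",cv2.resize(p[140:320,300:480],None,fx=3,fy=3)[...,::-1])
z=np.load("w3.npz");w=z["p"][:,:]
cv2.imwrite("pics/m3.png",np.hstack([cv2.resize(w,(420,315)),cv2.resize(p[150:310,320:480],(315,315))])[...,::-1])
for n,P,p in(("w",z["P"],z["p"]),("s",cloud(d,m),p)):
    q=pts(p,P,155,205,(605,680,160,245)); print(n,"lens",len(q),np.median(q,0),rect(q) if len(q) else 0)
E
```

```text
5.1333 [577.3516542  195.56789827 217.16206788] [3.14135245e+00 1.77200731e-03 1.02421628e-01] [-0.00060209  0.00555444  0.00343876 -0.0005116   0.00174004  0.00129339] [-0.62944665 -0.36278833 -1.95740631]
w lens 9769 [638.09323072 201.68871701 189.07576159] ((636.0526123046875, 203.1228790283203), (49.6729621887207, 54.584075927734375), 59.769775390625)
s lens 526 [639.7998284  202.78124697 190.06454468] ((636.8912353515625, 204.68499755859375), (48.52827072143555, 53.25148010253906), 59.613853454589844)
```

View pics/m3.png

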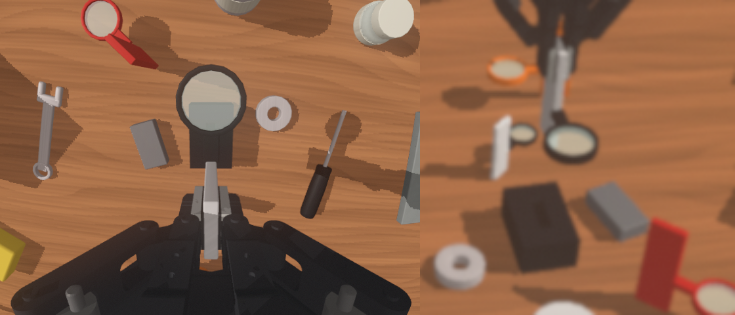

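The loupe is out of the dock, upright and held, with its lens at about (211,98) in the left panel. Carrying it across high.

Emit:
{"op": "send_rows", "data": {"steps": [{"tx": -0.006, "ty": 0.015, "tz": 0, "wx": 0, "wy": 0, "wz": 0, "grip": 0}, {"tx": -0.011, "ty": 0.03, "tz": 0, "wx": 0, "wy": 0, "wz": 0, "grip": 0}, {"tx": -0.012, "ty": 0.031, "tz": 0, "wx": 0, "wy": 0, "wz": 0, "grip": 0}, {"tx": -0.012, "ty": 0.031, "tz": 0, "wx": 0, "wy": 0, "wz": 0, "grip": 0}, {"tx": -0.012, "ty": 0.031, "tz": 0, "wx": 0, "wy": 0, "wz": 0, "grip": 0}, {"tx": -0.012, "ty": 0.031, "tz": 0, "wx": 0, "wy": 0, "wz": 0, "grip": 0}, {"tx": -0.012, "ty": 0.031, "tz": 0, "wx": 0, "wy": 0, "wz": 0, "grip": 0}, {"tx": -0.012, "ty": 0.031, "tz": 0, "wx": 0, "wy": 0, "wz": 0, "grip": 0}]}}

```text
time: 5.85
tcp_pos: [512.0, -44.5, 217.5]
tool_rot: [-3.141, 0.001, 0.103]
contact_force: [1.0, -0.4, -0.4]
finger_gap: 0.083
grip_force: 58.5
```

Emit:
{"op": "send_rows", "data": {"steps": [{"tx": -0.012, "ty": 0.031, "tz": 0, "wx": 0, "wy": 0, "wz": 0, "grip": 0}, {"tx": -0.012, "ty": 0.031, "tz": 0, "wx": 0, "wy": 0, "wz": 0, "grip": 0}, {"tx": -0.012, "ty": 0.031, "tz": 0, "wx": 0, "wy": 0, "wz": 0, "grip": 0}, {"tx": -0.012, "ty": 0.031, "tz": 0, "wx": 0, "wy": 0, "wz": 0, "grip": 0}, {"tx": -0.012, "ty": 0.031, "tz": 0, "wx": 0, "wy": 0, "wz": 0, "grip": 0}, {"tx": -0.012, "ty": 0.028, "tz": 0, "wx": 0, "wy": 0, "wz": 0, "grip": 0}, {"tx": -0.002, "ty": 0.014, "tz": 0, "wx": 0, "wy": 0, "wz": 0, "grip": 0}, {"tx": 0, "ty": 0, "tz": 0, "wx": 0, "wy": 0, "wz": 0, "grip": 0}]}}

```text
time: 6.52
tcp_pos: [459.0, -248.9, 217.6]
tool_rot: [-3.141, 0.001, 0.1]
contact_force: [0.2, 1.1, -0.5]
finger_gap: 0.083
grip_force: 58.6
```

```bash
cat > l.py <<'E'
from h import *
p,d,m=grab("wrist");P=cloud(d,m);s=sense();t=s["tcp_pos"]; print(s["time"],np.round(t,1),np.round(s["tool_rot"],4),s["grip_force"])
y=s["tool_rot"][2]; e=np.array(t[:2])+62*np.array([np.cos(y),np.sin(y)]); print("lens by tcp",e,t[2]-29.9)
k=(abs(P[...,2]-(t[2]-29))<14)&(np.hypot(P[...,0]-e[0],P[...,1]-e[1])<32);q=P[k]
c=q.mean(0); A=np.c_[q[:,:2]-c[:2],np.ones(len(q))]; print(len(q),"slope",np.linalg.lstsq(A,q[:,2],rcond=None)[0])
c2,r=cv2.minEnclosingCircle(q[q[:,0]>e[0]-20][:,:2].astype(np.float32)); print("circle",c2,r,"z",np.median(q[:,2]))
cv2.imwrite("pics/"+__import__("sys").argv[1]+".png",p[...,::-1])
E
python3 l.py w4
```

```text
6.5667 [ 459.3 -247.3  217.6] [-3.1407e+00  8.0000e-04  1.0030e-01] 58.60664248466492
lens by tcp [ 520.94040643 -241.09750809] 187.67478906650896
9614 slope [-3.41475551e-03 -1.65712574e-03  1.89553863e+02]
circle (519.9319458007812, -242.76339721679688) 25.00128746032715 z 189.09186623429667
```

Emit:
{"op": "send_rows", "data": {"steps": [{"tx": 0, "ty": 0, "tz": 0.01, "wx": 0, "wy": 0, "wz": 0, "grip": 0}, {"tx": 0, "ty": 0, "tz": 0.015, "wx": 0, "wy": 0, "wz": 0, "grip": 0}, {"tx": 0, "ty": 0, "tz": 0.015, "wx": 0, "wy": 0, "wz": 0, "grip": 0}, {"tx": 0, "ty": 0, "tz": 0.015, "wx": 0, "wy": 0, "wz": 0, "grip": 0}, {"tx": 0, "ty": 0, "tz": 0.012, "wx": 0, "wy": 0, "wz": 0, "grip": 0}, {"tx": 0, "ty": 0, "tz": 0.01, "wx": 0, "wy": 0, "wz": 0, "grip": 0}, {"tx": 0, "ty": 0, "tz": 0.0055, "wx": 0, "wy": 0, "wz": 0, "grip": 0}, {"tx": 0, "ty": 0, "tz": 0, "wx": 0, "wy": 0, "wz": 0, "grip": 0}]}}

```text
time: 7.23
tcp_pos: [459.2, -245.7, 134.5]
tool_rot: [-3.14, 0.002, 0.103]
contact_force: [-0.3, 0.2, -1.5]
finger_gap: 0.086
grip_force: 58.7
```

Emit:
{"op": "send_rows", "data": {"steps": [{"tx": 0, "ty": 0, "tz": 0, "wx": 0, "wy": 0, "wz": 0, "grip": 0}, {"tx": 0, "ty": 0, "tz": 0, "wx": 0, "wy": 0, "wz": 0, "grip": 0}, {"tx": 0, "ty": 0, "tz": 0, "wx": 0, "wy": 0, "wz": 0, "grip": 0}, {"tx": 0, "ty": 0, "tz": 0, "wx": 0, "wy": 0, "wz": 0, "grip": 0}, {"tx": 0, "ty": 0, "tz": 0, "wx": 0, "wy": 0, "wz": 0, "grip": 0}, {"tx": 0, "ty": 0, "tz": 0, "wx": 0, "wy": 0, "wz": 0, "grip": 0}]}}

```text
time: 7.73
tcp_pos: [459.5, -246.8, 136.0]
tool_rot: [3.141, -0.0, 0.102]
contact_force: [0.6, 0.5, -0.6]
finger_gap: 0.085
grip_force: 58.7
```

```bash
python3 l.py w5
python3 - <<'E'
from h import *
print(np.round(sense()["dq"],4))
p,d,m=grab("wrist");P=cloud(d,m)
b=pts(p,P,80,130,(597,622,-170,-135),brass); print("tip",len(b),np.median(b,0),b.min(0))
q=pts(p,P,15,25,(420,720,-360,-100),green); print("board",len(q),rect(q))
E
```

```text
7.7833 [ 459.5 -246.8  135.9] [ 3.1414e+00 -2.0000e-04  1.0230e-01] 58.650482296943665
lens by tcp [ 521.20320777 -240.4752264 ] 106.04550058420105
9647 slope [-3.51577818e-03 -2.28722122e-03  1.08052250e+02]
circle (520.4114379882812, -240.37550354003906) 25.096622467041016 z 107.60551521136216
[ 0.0012  0.0015  0.0022 -0.0037  0.0005 -0.0004]
  return _methods._mean(a, axis=axis, dtype=dtype,
  ret = um.true_divide(
Traceback (most recent call last):
ValueError: zero-size array to reduction operation minimum which has no identity
```

View pics/w5.png

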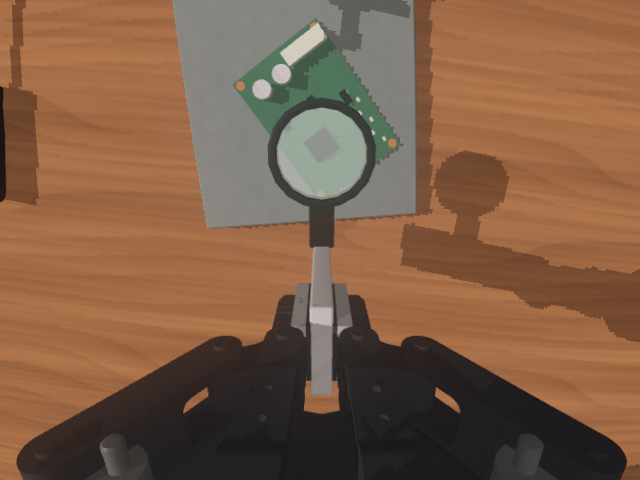

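The chip shows through the lens at (321,145). The loupe is level, within about 1 mm sideways and 1–2 mm of the pointer's height, and steady. Handing in.

```bash
python3 -c "
from workcell import *
print(close_job())"
```

```text
the job is handed in; nothing more can be done
None
```

I drew the loupe out of its dock and handed the job in at about 7.8 s, still gripped and steady: lens level, about 1 mm off the chip's centre and 1–2 mm above the pointer's height by my measurements; the judge's verdict wasn't shown.

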